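# Book out tested modules: tray, tally, transport lock

### The arm

A 6-joint arm with a two-finger parallel gripper is mounted at the origin on the work surface. World frame = base frame: x ahead of the robot, y to its left, z up, the work surface at z = 0. Lengths are in m, angles in degrees, forces in N, time in s.
With the tool pointing down it reaches from about 0.35 to 0.875 m from the base axis. Payload 4.2 kg.
Tool frame: the origin (TCP) lies midway between the tips of the shut fingers; the grasp point (between the pads) lies 19 mm behind it; z points along the fingers, y is the line along which they close (so a half turn about z gives the same grasp; the last joint's range is limited). The gripper opens to 85 mm and grips with 20 to 120 N. Pads are 22 mm wide; open, the fingers measure 114 mm over their backs; the gripper's body (76 mm by 85 mm) begins 54 mm behind the grasp point. The pads swing forward as they close: fully open they stand 13 mm farther back than shut.
Start: joints at [87.353, 22.042, 0.453, 0, -68.411, -14.817], TCP at [0.188, 0.596, 0.231] pointing down, gripper open.
Joint ranges: [-179.83, 179.83], [-69.29, 118.12], [-61.27, 80.66], [-181.25, 117.63], [-171.15, -9.14], [-177.46, 177.46]. Speed limits (degrees/s): [159.86, 159.86, 180, 180, 180, 180].

### API

Orientations are given as [roll, pitch, yaw] about the fixed x, y, z axes, in that order (R = Rz(yaw) Ry(pitch) Rx(roll)).
In Python, from rig import env gives the robot as it stands.
- The arm moves only by the tool step_arm, never from a script. Its argument "targets" is a list that holds one entry, the list of rows, each a list of 7 numbers: the shift along the tool's x, y, z in cm, then the turn, a rotation vector about the tool's x, y, z in rad, then the opening, from -1 (shut) to 1 (fully open). A call has 1 to 5 rows; each row is the pose to reach, as a shift and turn from the pose commanded when the call began, along the tool's axes at that moment; what a row does not reach only later rows make up. A row lasts 1/8 s, in which the tool goes at most 62.5 mm and 10.7 degrees, less where a joint would pass 70% of its speed; a pose out of reach is approached as far as the arm can. A call with a gripper value outside its range is refused whole. The fingers move at their own pace and stop on an object; "grip_force" is the grip in N (left out, the last holds). Time passes only in rows, so rows that repeat a pose let the fingers close. It gives the time, the measured TCP pose, the force, the opening and the grip force at its end, in the units of the state.
- env.get_state(): the state, without advancing time (a new reading comes with each control period).
- env.read_camera(name): name is "scene" or "top"; returns a dict with "frame" (400x640x3 uint8, red, green, blue), "intrinsics" (3x3 intrinsics, pixels), "dist_coeffs" ([k1, k2, p1, p2, k3] as OpenCV has them; the pictures are not rectified), "origin" and "rotation" of the camera in the world. Camera axes: x right, y down, z forward; pixel columns grow to the right and rows downward; lengths in m; the calibration is good to about 2 mm. A picture is of the moment at which its call begins. There is no depth.
- env.job_done(): hands the job in; it is judged then, once.
Trained networks look in a picture, given as the dict that the camera call returned (one of the last four; its "shot" number tells which), for a name from the list of things; names that differ only in an ending like _2 or _b are one class to them, and where a whole thing is asked for, a point or a joint stands for the part that bears it (a point fixed in the world has none). Each returns a list of dicts, best first, with "score" (0 to 1); they miss things now and then, are a little off and sometimes report something else, mostly with a low value. They report only what shows in the picture. A call takes as long as a camera call. They do not tell look-alikes from the thing itself.
- env.cut_out(label, picture): "pixels" (400x640 bool, what is visible of it) and "bbox" ([left, top, width, height] as shares, 0 to 1, of the picture: columns of its width, rows of its height, round what is visible of it).
- env.spot_point(label, picture): "point" ([column, row] as shares, 0 to 1, of the picture: columns of its width, rows of its height: a listed point, or the origin of a listed thing).
The state is a dict: "clock": time; "joints": joint angles; "joint_velocities": joint speeds; "tau": joint torques, N m; "position": TCP position; "tool_rot": TCP orientation; "wrist_force": force on the tool from outside, world axes, zero at the start; "ft_torque": the same for the moment, N m; "finger_gap": opening from 0.0 (shut) to 1.0 (fully open); "grasp_force": force on a finger pad.
Only numpy, scipy, OpenCV 4.12 (cv2) and the standard library are available. Lean on these libraries where they do the work, as an engineer would, in place of code of your own. Each camera call takes 0.05 s, during which the arm holds its last target. There are 200 camera calls.

### The job

Book out the tested modules on the bench: slide the orange grip of the black transport tray's lock fully open, lay each green-stickered module in a tray bay of its own and each red-stickered one in the red bin, and press the tally counter's lever fully down and let it up once for each green module, so that its dial, now at zero, shows exactly how many are in the tray. Once all the green modules are in, slide the lock back fully home over them. Leave the wool pot, the solder reel and the screwdriver alone.

Things in the scene. Friction and masses are not known exactly. Their poses are not given: they have to be found in the camera images.
- pass1_c (a point): tested module with a GREEN sticker: die-cast aluminium box, 84 long (its x) x 40 wide (its y) x 36 high, 0.2 kg, lying flat, with a 28 mm round GREEN sticker in the middle of its lid; this point is the box's centre, 18 above its underside. Always there. (Lengths in mm.)
- pass2_c (a point): tested module with a GREEN sticker: die-cast aluminium box, 84 long (its x) x 40 wide (its y) x 36 high, 0.2 kg, lying flat, with a 28 mm round GREEN sticker in the middle of its lid; this point is the box's centre, 18 above its underside. Always there. (Lengths in mm.)
- pass3_c (a point): tested module with a GREEN sticker: die-cast aluminium box, 84 long (its x) x 40 wide (its y) x 36 high, 0.2 kg, lying flat, with a 28 mm round GREEN sticker in the middle of its lid; this point is the box's centre, 18 above its underside. May be absent. (Lengths in mm.)
- pass4_c (a point): tested module with a GREEN sticker: die-cast aluminium box, 84 long (its x) x 40 wide (its y) x 36 high, 0.2 kg, lying flat, with a 28 mm round GREEN sticker in the middle of its lid; this point is the box's centre, 18 above its underside. May be absent. (Lengths in mm.)
- fail1_c (a point): tested module with a RED sticker: die-cast aluminium box, 84 long (its x) x 40 wide (its y) x 36 high, 0.2 kg, lying flat, with a 28 mm round RED sticker in the middle of its lid; this point is the box's centre, 18 above its underside. May be absent. (Lengths in mm.)
- fail2_c (a point): tested module with a RED sticker: die-cast aluminium box, 84 long (its x) x 40 wide (its y) x 36 high, 0.2 kg, lying flat, with a 28 mm round RED sticker in the middle of its lid; this point is the box's centre, 18 above its underside. May be absent. (Lengths in mm.)
- bay1 (a point): bay 1 of 4 in a row of the black transport tray (fixed, 134 x 364, yellow corner stops): centre of its floor, 4 above the bench. The bay is 96 long (x of this frame) x 52 wide (y), so a module lies in it along x, either way round; the walls and the 28 wide ridges between bays stand 12 above the floor (16 above the bench). Bays are 80 apart along y, bay 1 at the -y end. (Lengths in mm.)
- bay2 (a point): bay 2 of 4 in a row of the black transport tray (fixed, 134 x 364, yellow corner stops): centre of its floor, 4 above the bench. The bay is 96 long (x of this frame) x 52 wide (y), so a module lies in it along x, either way round; the walls and the 28 wide ridges between bays stand 12 above the floor (16 above the bench). Bays are 80 apart along y, bay 1 at the -y end. (Lengths in mm.)
- bay3 (a point): bay 3 of 4 in a row of the black transport tray (fixed, 134 x 364, yellow corner stops): centre of its floor, 4 above the bench. The bay is 96 long (x of this frame) x 52 wide (y), so a module lies in it along x, either way round; the walls and the 28 wide ridges between bays stand 12 above the floor (16 above the bench). Bays are 80 apart along y, bay 1 at the -y end. (Lengths in mm.)
- bay4 (a point): bay 4 of 4 in a row of the black transport tray (fixed, 134 x 364, yellow corner stops): centre of its floor, 4 above the bench. The bay is 96 long (x of this frame) x 52 wide (y), so a module lies in it along x, either way round; the walls and the 28 wide ridges between bays stand 12 above the floor (16 above the bench). Bays are 80 apart along y, bay 1 at the -y end. (Lengths in mm.)
- lock (a joint): comb lock of the tray, m: a steel bar along the tray's far (+x) side with four tabs 22 wide. 0 = locked home: each tab reaches 16 mm in over the far end of a bay (12 over a module's end), underside 49 above the bench, and a module cannot be put in or out. 0.040 = fully open (end stop): the tabs stand over the ridges, bays free. Moves along +y of the bay frames to open; about 2 N to slide, stays where it is left. May start a few mm from home. (Lengths in mm.)
- lock_grip (a point): centre of the orange grip that stands on the lock bar, 16 x 16 in plan and 34 tall (from 54 to 88 above the bench; this point at 71); it moves with the lock. Under and beside it runs the bar, top 54 above the bench. 66 toward the far side (+x) from the row of bay centres. (Lengths in mm.)
- tally_lever (a joint): sprung hand lever of the grey bench tally counter, rad: 0 = up at rest, 0.36 = fully down (stop). 4 N at the pad starts it, 7 to 12 N takes it right down; let go, it is up in 0.3 s. A press counts only if it goes at least nine tenths down and then right up: half the step is made each way. After a short press it may hang half-way, uncounted, until pressed fully. (Lengths in mm.)
- lever_pad (a point): centre of the top of the lever's black thumb pad, 28 (x) x 32 (y), 50 above the bench at rest and 21 lower when fully pressed; 80 in front (-x of tally) of the counter's origin, clear of the housing by 14. (Lengths in mm.)
- tally: grey bench tally counter (fixed): origin on the bench under its housing; housing 72 x 68, top at 56, dial with a red pointer on top up to 62; the lever sticks out toward its -x. (Lengths in mm.)
- tally_count (a joint): pointer of the counter's dial, rad, seen from above it turns clockwise: 0 = the red zero mark at the start; each full press of the lever moves it on by one of ten divisions, 0.628 rad (it settles to within about 0.05 rad). It cannot be turned back. (Lengths in mm.)
- bin_in (a point): centre of the inner floor of the red quarantine bin (fixed open box): floor 4 above the bench, inside 162 (x of this frame) x 192 (y), walls 4 thick and 55 high above the bench. (Lengths in mm.)
- wool_pot: bystander: open steel pot of brass wool, 72 across, 50 high, loose; origin under its centre. (Lengths in mm.)
- solder_reel: bystander: reel of solder standing on its flange, 60 across, 50 high, loose; origin under its centre. (Lengths in mm.)
- driver: bystander: screwdriver with red handle lying on the bench, 180 long, 26 thick, loose; origin under its middle. (Lengths in mm.)
There are look-alikes about, which are no part of the job. Leave any pink, turquoise or yellow look-alike of the part that bears pass4_c alone.

How it is judged (in metres and radians):
On the way, in this order (a step that is already met when the one before it is completed fails the run):
1. the tray's lock is slid fully open (value of joint lock above 0.037 m), for 0.1 s.
2. every green module lies in a bay, the lock still open (((horizontal distance between pass1_c and bay1 below 0.013 m and z of pass1_c in the frame of bay1 below 0.026 m) or (horizontal distance between pass1_c and bay2 below 0.013 m and z of pass1_c in the frame of bay2 below 0.026 m) or (horizontal distance between pass1_c and bay3 below 0.013 m and z of pass1_c in the frame of bay3 below 0.026 m) or (horizontal distance between pass1_c and bay4 below 0.013 m and z of pass1_c in the frame of bay4 below 0.026 m)) and ((horizontal distance between pass2_c and bay1 below 0.013 m and z of pass2_c in the frame of bay1 below 0.026 m) or (horizontal distance between pass2_c and bay2 below 0.013 m and z of pass2_c in the frame of bay2 below 0.026 m) or (horizontal distance between pass2_c and bay3 below 0.013 m and z of pass2_c in the frame of bay3 below 0.026 m) or (horizontal distance between pass2_c and bay4 below 0.013 m and z of pass2_c in the frame of bay4 below 0.026 m)) and ((horizontal distance between pass3_c and bay1 below 0.013 m and z of pass3_c in the frame of bay1 below 0.026 m) or (horizontal distance between pass3_c and bay2 below 0.013 m and z of pass3_c in the frame of bay2 below 0.026 m) or (horizontal distance between pass3_c and bay3 below 0.013 m and z of pass3_c in the frame of bay3 below 0.026 m) or (horizontal distance between pass3_c and bay4 below 0.013 m and z of pass3_c in the frame of bay4 below 0.026 m)) and ((horizontal distance between pass4_c and bay1 below 0.013 m and z of pass4_c in the frame of bay1 below 0.026 m) or (horizontal distance between pass4_c and bay2 below 0.013 m and z of pass4_c in the frame of bay2 below 0.026 m) or (horizontal distance between pass4_c and bay3 below 0.013 m and z of pass4_c in the frame of bay3 below 0.026 m) or (horizontal distance between pass4_c and bay4 below 0.013 m and z of pass4_c in the frame of bay4 below 0.026 m)) and value of joint lock above 0.03 m), for 0.2 s.
At the end, for the whole second after the job is handed in: every green module lies in a bay (within 13 mm of its centre, on its floor), every red one in the red bin, all at rest; lock within 2.5 mm of home; lever up; dial at the number of green modules (within 0.35 of a division) (((horizontal distance between pass1_c and bay1 below 0.013 m and z of pass1_c in the frame of bay1 below 0.026 m) or (horizontal distance between pass1_c and bay2 below 0.013 m and z of pass1_c in the frame of bay2 below 0.026 m) or (horizontal distance between pass1_c and bay3 below 0.013 m and z of pass1_c in the frame of bay3 below 0.026 m) or (horizontal distance between pass1_c and bay4 below 0.013 m and z of pass1_c in the frame of bay4 below 0.026 m)) and ((horizontal distance between pass2_c and bay1 below 0.013 m and z of pass2_c in the frame of bay1 below 0.026 m) or (horizontal distance between pass2_c and bay2 below 0.013 m and z of pass2_c in the frame of bay2 below 0.026 m) or (horizontal distance between pass2_c and bay3 below 0.013 m and z of pass2_c in the frame of bay3 below 0.026 m) or (horizontal distance between pass2_c and bay4 below 0.013 m and z of pass2_c in the frame of bay4 below 0.026 m)) and ((horizontal distance between pass3_c and bay1 below 0.013 m and z of pass3_c in the frame of bay1 below 0.026 m) or (horizontal distance between pass3_c and bay2 below 0.013 m and z of pass3_c in the frame of bay2 below 0.026 m) or (horizontal distance between pass3_c and bay3 below 0.013 m and z of pass3_c in the frame of bay3 below 0.026 m) or (horizontal distance between pass3_c and bay4 below 0.013 m and z of pass3_c in the frame of bay4 below 0.026 m)) and ((horizontal distance between pass4_c and bay1 below 0.013 m and z of pass4_c in the frame of bay1 below 0.026 m) or (horizontal distance between pass4_c and bay2 below 0.013 m and z of pass4_c in the frame of bay2 below 0.026 m) or (horizontal distance between pass4_c and bay3 below 0.013 m and z of pass4_c in the frame of bay3 below 0.026 m) or (horizontal distance between pass4_c and bay4 below 0.013 m and z of pass4_c in the frame of bay4 below 0.026 m)) and x of fail1_c in the frame of bin_in between -0.081 and 0.081 m and y of fail1_c in the frame of bin_in between -0.096 and 0.096 m and z of each of fail1_c, fail2_c in the frame of bin_in below 0.065 m and x of fail2_c in the frame of bin_in between -0.081 and 0.081 m and y of fail2_c in the frame of bin_in between -0.096 and 0.096 m and value of joint lock below 0.0025 m and value of joint tally_lever below 0.06 rad and value of joint tally_count between 1.037 and 2.733 rad and (height (world z) of pass3_c above -9 m or value of joint tally_count below 2.105 rad) and (height (world z) of pass4_c above -9 m or value of joint tally_count below 2.105 rad) and (height (world z) of any of pass3_c, pass4_c above -9 m or value of joint tally_count below 1.477 rad) and ((not (height (world z) of pass3_c above -9 m) and value of joint tally_count above -99 rad) or value of joint tally_count above 1.665 rad) and ((not (height (world z) of pass4_c above -9 m) and value of joint tally_count above -99 rad) or value of joint tally_count above 1.665 rad) and ((not (height (world z) of pass3_c above -9 m) and value of joint tally_count above -99 rad) or (not (height (world z) of pass4_c above -9 m) and value of joint tally_count above -99 rad) or value of joint tally_count above 2.293 rad) and linear speed of each of pass1, pass2, pass3, pass4, fail1, fail2 below 0.03 m/s); the robot touches nothing.
It fails at once if the wool pot is pushed aside by more than 25 mm or tipped (distance of wool_pot from where it was at the start of the episode above 0.025 m or angle between wool_pot's own z axis and vertical above 0.4 rad).
It fails at once if the solder reel is pushed aside by more than 25 mm or tipped (distance of solder_reel from where it was at the start of the episode above 0.025 m or angle between solder_reel's own z axis and vertical above 0.4 rad).
It fails at once if the screwdriver is pushed aside by more than 25 mm (distance of driver from where it was at the start of the episode above 0.025 m).
Of pass3, pass4, fail1, fail2 only 2 to 3 are there at a start; the rules pass over those that are not, and their reading is None.
At some moment in a run one of pass1, pass2, pass3, pass4, fail1, fail2 may be knocked a few centimetres aside while the robot is not near it.
Once in a run the grip may slacken for a moment while it holds something.
It also fails if it takes over 208 s, if anything falls off the work surface, if the arm or the gripper's body presses on something with over 40 N, if the wrist force passes 120 N, or if a joint passes its speed limit or range.

## Working session

There is one attempt and no reset: what is moved stays moved. The work goes in short steps, Python scripts to look and compute and a tool call to move; the robot and the scene stay as the last step left them, time stands still between calls to the robot, and variables do not carry over. Pictures are saved under pics/ and viewed, at most 14 in all, crops included, and the job is handed in when it is done.

Besides the shell and the picture viewer there is one more tool, called after "Emit:" in YAML: its name, and indented under it one key for each argument. step_arm: Moves the arm, as the interface text tells. Its arguments: {"type":"object","properties":{"targets":{"type":"array"},"grip_force":{"type":"number"}},"required":["targets"]}

```bash
mkdir -p pics; ls
python3 - <<'E'
from rig import env
import cv2,numpy as np
for n in("scene","top"):
    p=env.read_camera(n); cv2.imwrite(f"pics/{n}0.png",p["frame"][:,:,::-1])
    print(n,p["intrinsics"],p["dist_coeffs"],p["origin"],p["rotation"])
print(env.get_state())
E
```

```text
pics
scene [[493.9469086    0.         314.58932071]
 [  0.         493.9469086  191.94917782]
 [  0.           0.           1.        ]] [-0.04980455  0.          0.          0.          0.        ] [ 1.23469568 -0.8478563   1.06044429] [-132.80684132    0.9114497    42.85372309]
top [[515.20611996   0.         318.47805532]
 [  0.         515.20611996 197.54805141]
 [  0.           0.           1.        ]] [0.04789649 0.         0.         0.         0.        ] [ 0.26901306 -0.07228775  1.40261241] [-170.989405      0.17203347  -90.49272667]
{'clock': 0.1, 'joints': array([ 8.73538986e+01,  2.20841605e+01,  3.86606641e-01, -2.51578643e-02,
       -6.84120453e+01, -1.48176928e+01]), 'joint_velocities': array([ 0.03113583, -0.10168573,  0.32943691,  0.08603513,  0.03004413,
        0.09194896]), 'tau': array([-7.12243709e-04, -3.93319559e+01,  1.88930243e+01,  4.19793382e+00,
       -2.56880077e-03,  2.59342542e-06]), 'position': array([0.18737923, 0.59568823, 0.23034768]), 'tool_rot': array([ 1.79888066e+02, -5.43178867e-03, -1.74730676e+01]), 'wrist_force': array([-0.01884381, -0.62218   ,  1.01245388]), 'ft_torque': array([-0.00051032, -0.00451576, -0.05117367]), 'grasp_force': 0.0, 'finger_gap': 0.9999794182568146}
```

View pics/top0.png

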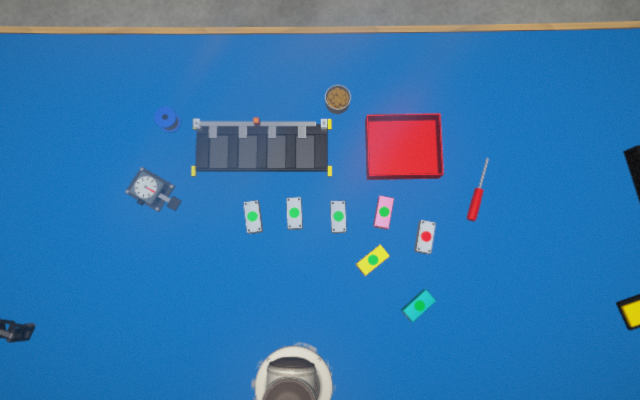

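View pics/scene0.png

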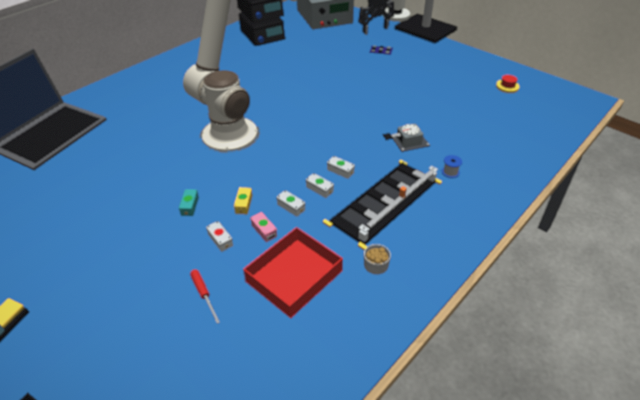

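The top view shows white aluminium modules with green stickers at (252,216), (294,212) and (338,216), and one with a red sticker at (426,236). The look-alikes are pink (384,212), yellow (373,260) and turquoise (418,305). The tray is at (262,147), its grip at (256,121), the bin at (404,146), and the tally at (147,187) with its pad at (174,203). Only the white boxes fit "die-cast aluminium". I'll measure and confirm in a crop.

```bash
cat > h.py <<'E'
from rig import env
import cv2,numpy as np
from scipy.spatial.transform import Rotation as R
def px2w(p,uv,z):
    """full pixel coords (N,2) -> world xy at height z"""
    n=cv2.undistortPoints(np.array(uv,float).reshape(-1,1,2),np.array(p["intrinsics"]),np.array(p["dist_coeffs"])).reshape(-1,2)
    d=R.from_euler('xyz',p["rotation"],degrees=True).apply(np.c_[n,np.ones(len(n))])
    o=np.array(p["origin"]); return (o+d*((z-o[2])/d[:,2])[:,None])[:,:2]
def toolshift(dst):
    s=env.get_state(); r=R.from_euler('xyz',s["tool_rot"],degrees=True)
    return r.inv().apply(np.array(dst)-s["position"])*100
def rect(p,mask,z):
    c=max(cv2.findContours(mask.astype(np.uint8),0,2)[0],key=cv2.contourArea).reshape(-1,2)
    w=px2w(p,c,z).astype(np.float32); (cx,cy),(a,b),t=cv2.minAreaRect(w)
    if a<b: t+=90;a,b=b,a
    return np.round([cx,cy,a,b],4),round((t+90)%180-90,1)
def disc(p,z,lo,hi):
    """centres of bright green/red stickers on boxes"""
    h=cv2.cvtColor(p["frame"],cv2.COLOR_RGB2HSV); m=cv2.inRange(h,lo,hi)
    n,_,st,ce=cv2.connectedComponentsWithStats(m)
    return [(ce[i].round(1),st[i,4],px2w(p,[ce[i]],z)[0].round(4)) for i in range(1,n) if 30<st[i,4]<3000]
E
python3 - <<'E'
from h import *
p=env.read_camera("top"); s=env.read_camera("scene")
W,H=640,400
for nm,q in(("top",p),("scene",s)):
    print(nm)
    for o in disc(q,.036,(45,150,80),(70,255,255)): print(' green',*o)
    for o in disc(q,.036,(0,170,80),(5,255,255)): print(' red',*o)
    for l,z in(("bay1",.004),("bay2",.004),("bay3",.004),("bay4",.004),("lock_grip",.071),("lever_pad",.05),("tally",0),("bin_in",.004),("wool_pot",0),("solder_reel",0),("driver",0)):
        for d in env.spot_point(l,q)[:1]:
            uv=np.array(d["point"])*[W,H]; print(' ',l,round(d["score"],2),uv.round(1),px2w(q,[uv],z)[0].round(4))
# module orientation: bright low-saturation blobs
h=cv2.cvtColor(p["frame"],cv2.COLOR_RGB2HSV)
for d in env.cut_out("pass1_c",p)+env.cut_out("fail1_c",p):
    ys,xs=np.nonzero(d["pixels"]); print(round(d["score"],2),xs.mean().round(),ys.mean().round(),*rect(p,d["pixels"],.030))
c=p["frame"][95:270,110:460,::-1]; cv2.imwrite("pics/crop1.png",cv2.resize(c,(800,400),interpolation=cv2.INTER_CUBIC))
E
```

```text
top
 green [383.9 211.4] 60 [ 0.4467 -0.2446]
 green [293.8 212.3] 66 [ 0.4465 -0.0036]
 green [252.5 216.2] 48 [0.4369 0.1065]
 green [372.8 259.5] 72 [ 0.3194 -0.2117]
  bay1 0.96 [278.2 152.2] [0.6198 0.0411]
  bay2 0.96 [278.2 152.2] [0.6198 0.0411]
  bay3 0.96 [278.2 152.2] [0.6198 0.0411]
  bay4 0.96 [278.2 152.2] [0.6198 0.0411]
  lock_grip 0.96 [254.1 121. ] [0.6892 0.1004]
  lever_pad 0.47 [171.5 203.5] [0.4711 0.3188]
  tally 0.73 [154.6 189.2] [0.5188 0.3809]
  bin_in 0.87 [398. 148.] [ 0.6285 -0.2927]
  wool_pot 0.59 [336.9 101.6] [ 0.7664 -0.1246]
  solder_reel 0.61 [169.1 121.5] [0.7116 0.348 ]
  driver 0.57 [477.1 187.3] [ 0.516  -0.5065]
scene
 red [508.6  80.8] 104 [0.6048 0.9593]
 red [198.8 282.7] 162 [ 0.4824 -0.4981]
  bay1 0.92 [406.9 178.4] [0.6251 0.2237]
  bay2 0.92 [406.9 178.4] [0.6251 0.2237]
  bay3 0.92 [406.9 178.4] [0.6251 0.2237]
  bay4 0.92 [406.9 178.4] [0.6251 0.2237]
  lock_grip 0.98 [401.2 192. ] [0.6864 0.0945]
  lever_pad 0.59 [386.2 134.1] [0.465  0.3203]
  tally 0.87 [407.5 146.2] [0.5255 0.3702]
  bin_in 0.77 [295.4 272. ] [ 0.6233 -0.2892]
  wool_pot 0.87 [375.2 263. ] [ 0.7612 -0.1188]
  solder_reel 0.69 [449.8 175.1] [0.7178 0.335 ]
  driver 0.8 [203.4 296.6] [ 0.5004 -0.5051]
0.76 253.0 216.0 [0.4382 0.1064 0.0855 0.0427] 7.1
0.58 424.0 237.0 [ 0.3793 -0.3496  0.0871  0.0461] -11.9
```

View pics/crop1.png

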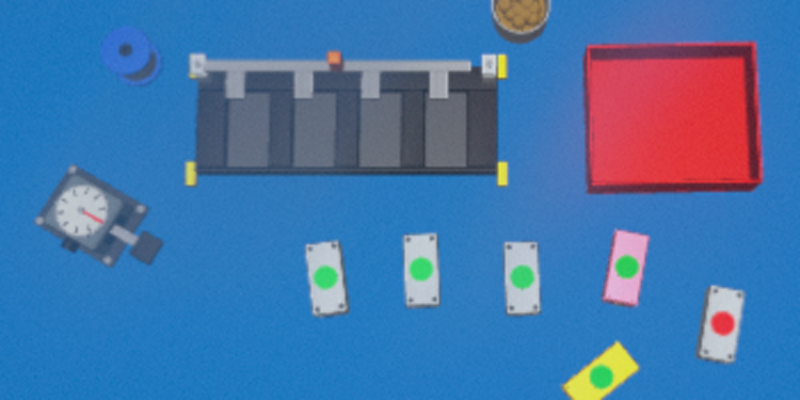

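The crop confirms three white boxes with green stickers at crop (325,278), (421,268) and (522,277), plus a white one with a red sticker at (722,323). Pink and yellow are coloured boxes and get left alone. Next I'll refine the tray, stickers, pad and grip.

Run:
```python
from h import *
p=env.read_camera("top")
h=cv2.cvtColor(p["frame"],cv2.COLOR_RGB2HSV)
def blobs(m,z,lo=8,hi=4000):
    n,_,st,ce=cv2.connectedComponentsWithStats(m)
    for i in range(1,n):
        if lo<st[i,4]<hi: print(ce[i].round(1),st[i],px2w(p,[ce[i]],z)[0].round(4))
def roi(m,x0,x1,y0,y1):
    k=np.zeros_like(m);k[y0:y1,x0:x1]=m[y0:y1,x0:x1];return k
print("yellow");blobs(roi(cv2.inRange(h,(22,120,120),(35,255,255)),180,345,100,185),.016)
print("orange");blobs(roi(cv2.inRange(h,(3,120,120),(20,255,255)),240,270,110,130),.088,5)
print("green");blobs(roi(cv2.inRange(h,(50,130,80),(80,255,255)),240,350,195,235),.036)
print("red");blobs(roi(cv2.inRange(h,(0,130,80),(8,255,255))|cv2.inRange(h,(172,130,80),(180,255,255)),410,445,215,260),.036)
print("boxes");w=roi(cv2.inRange(h,(0,0,110),(180,70,255))|cv2.inRange(h,(50,130,80),(80,255,255)),235,355,190,240)|roi(cv2.inRange(h,(0,0,110),(180,70,255))|cv2.inRange(h,(0,130,80),(8,255,255)),410,445,215,260)
n,L,st,ce=cv2.connectedComponentsWithStats(w)
for i in range(1,n):
    if st[i,4]>100: print(ce[i].round(),*rect(p,L==i,.036))
print("pad")
for d in env.cut_out("lever_pad",p)[:1]+env.cut_out("tally",p)[:1]: print(rect(p,d["pixels"],.05),d["score"])
print("pad V");g=p["frame"].max(2)
print(g[190:214,160:186])
print("tray col bay rows (x=262? floor)");print(p["frame"][118:178,246].max(1)); print(p["frame"][160,190:335].max(1))
```

```text
yellow
[329.  123.5] [328 119   3  10  30] [ 0.6975 -0.1011]
[193.  170.6] [192 166   3  10  25] [0.567  0.2735]
[329.5 170.6] [328 166   4  10  39] [ 0.5636 -0.1008]
orange
[255.5 119.5] [254 118   4   4  16] [0.6879 0.0945]
green
[293.9 212.2] [290 208   9  10  71] [ 0.4466 -0.0039]
[338.  215.8] [334 211   9  10  73] [ 0.436  -0.1217]
[252. 216.] [248 212   9   9  69] [0.4375 0.1078]
red
[425.7 236. ] [421 232  10  10  75] [ 0.3801 -0.353 ]
boxes
[294. 213.] [ 0.446  -0.0043  0.0837  0.0375] 0.1
[253. 217.] [0.4362 0.1064 0.0849 0.0403] 7.6
[338. 217.] [ 0.4343 -0.1218  0.0834  0.0374] -0.7
[424. 237.] [ 0.379  -0.3504  0.0847  0.0422] -11.6
pad
(array([0.4813, 0.3268, 0.0528, 0.026 ]), 56.1) 0.76
(array([0.4989, 0.3636, 0.1444, 0.0877]), 59.8) 0.9
pad V
[[122 114 108 108 108 111 118 125 124 122 124 123 134 169 185 190 190 187
  188 190 189 186 187 188 190 189]
 [116 105 106 105 109 111 117 124 125 122 125 127 161 185 188 188 188 187
  188 190 191 186 189 187 190 188]
 [114 108 111 108 114 116 125 125 122 123 124 146 177 187 188 189 190 190
  188 189 186 190 188 187 188 189]
 [138
[... 2452 characters left out ...]
130 127 127
 128 125 127 128 128 125 128 128 131 129 132 131 129 128 103 109 105 130
 178 187 184 186 186 185]
[187 186 188 188 180 160 118 113 111 111 111 113 113 114 111 115 111 109
 102 111 129 128 129 130 129 130 129 129 130 130 130 129 129 129 130 127
 124 116 108 107 111 109 107 107 110 110 109 101 115 126 129 129 128 128
 127 129 128 130 130 129 127 127 127 128 128 129 114 106 107 102 105 102
 103 101 103  99  94 113 122 125 125 123 124 122 121 125 126 124 123 122
 122 121 121 121 117  95  88  90  90  89  87  89  88  85  85  76 106 115
 118 119 118 119 117 122 117 118 118 118 117 118 117 118 118 114  84  87
  90  91  89  88  86  87  85  86  88  86  89 126 184 189 190 186 189 188
 192]
```

Run:
```python
from h import *
p=env.read_camera("top")
f=cv2.GaussianBlur(p["frame"].max(2).astype(np.float32),(1,5),0)
for z,c in((.004,[209.5,238,267,295.5]),(.016,[226.7,255.7,284.5,313.7])): print(z,px2w(p,[[a,160] for a in c],z).round(4)[:,1])
print("near inner edge x",px2w(p,[[a,168] for a in(218,246,305)],.016).round(4))
for a in(218,246,276,305): print(p["frame"][164:176,a].max(1))
print("pad",px2w(p,[[174.3,203]],.05).round(4), "dial",px2w(p,[[147,187.5]],.06).round(4))
print("tabs row 133",p["frame"][133,200:330].max(1))
s=env.read_camera("scene")
for l,q in(("p",p),("s",s)):
  for d in env.spot_point("pass1_c",q)+env.spot_point("fail1_c",q): uv=np.array(d["point"])*[640,400];print(l,round(d["score"],2),uv.round(),px2w(q,[uv],.018).round(4))
```

```text
0.004 [ 0.2316  0.1527  0.0722 -0.007 ]
0.016 [ 0.1818  0.102   0.0227 -0.0577]
near inner edge x [[ 0.5736  0.2052]
 [ 0.5729  0.1285]
 [ 0.5715 -0.0337]]
[128 128 129 127 107 107 105 132 182 187 187 186]
[127 131 132 124 106 108 102 130 177 184 187 186]
[120 122 126 117  86  91  78 122 181 190 189 191]
[120 117 118 117  79  87  75 119 182 190 192 189]
pad [[0.4724 0.3116]] dial [[0.5129 0.3816]]
tabs row 133 [108 108 106 107 109 111 112 113 129 156 171 172 170 169 171 169 151 115
 110 109 109 106 106 106 106 106 107 106 106 105 108 106 106 110 107 108
 108 109 127 165 168 167 167 170 171 175 167 117 105 104 106 105 104 105
 108 105 104 107 106 107 107 107 106 106 103 103 107 117 155 169 171 167
 166 169 169 163 115  98 101  96  98  98  96  98  95  95  95  92  95  94
  93  93  89  91  93  89  90 101 172 174 170 168 174 170 176 178 105  84
  85  84  85  85  87  84  84  84  84  84  88  87  86  85  84  81  84  84
  90 122 185 192]
p 0.87 [252. 217.] [[0.4375 0.1103]]
p 0.98 [422. 235.] [[ 0.3835 -0.3479]]
s 0.66 [341. 166.] [[0.435  0.1156]]
s 0.7 [217. 236.] [[ 0.3748 -0.3552]]
```

Emit:
step_arm:
  targets:
    - [[5,2.6,0,0,0,-0.1,0],[10,5.2,0,0,0,-0.2,0],[15,7.8,0,0,0,-0.3,0],[20,10.4,0,0,0,-0.3,0],[25,13,0,0,0,-0.3,0]]

```text
clock: 2.48
position: [0.3881, 0.3958, 0.2316]
tool_rot: [-180.0, -0.0, -0.3]
wrist_force: [0.1, 0.3, -0.3]
finger_gap: 0.5
grasp_force: 0.0
```

Emit:
step_arm:
  targets:
    - [[4,4,0,0,0,0,0],[8,8,0,0,0,0,0],[12,12,2,0,0,0,0],[16,16,4,0,0,0,0],[19,19,6,0,0,0,0]]

```text
clock: 3.1
position: [0.5776, 0.2045, 0.1709]
tool_rot: [-180.0, -0.0, -0.3]
wrist_force: [-0.7, 1.0, -0.1]
finger_gap: 0.5
grasp_force: 0.0
```

Emit:
step_arm:
  targets:
    - [[4,4,2,0,0,0,0],[8,8,4,0,0,0,0],[10.9,10.9,5,0,0,0,0],[10.9,10.9,8,0,0,0,0],[10.9,10.9,10.9,0,0,0,0]]

```text
clock: 3.72
position: [0.685, 0.0958, 0.0612]
tool_rot: [-180.0, -0.0, -0.4]
wrist_force: [-0.5, 0.0, -0.5]
finger_gap: 0.504
grasp_force: 0.0
```

Emit:
step_arm:
  targets:
    - [[0,0,0,0,0,0,-1],[0,0,0,0,0,0,-1],[0,0,0,0,0,0,-1],[0,0,0,0,0,0,-1],[0,0,0,0,0,0,-1]]
  grip_force: 25

```text
clock: 4.35
position: [0.6845, 0.0967, 0.0623]
tool_rot: [-180.0, -0.0, -0.3]
wrist_force: [1.5, -2.0, -8.0]
finger_gap: 0.18
grasp_force: 30.4
```

Emit:
step_arm:
  targets:
    - [[0,-1,0,0,0,0,-1],[0,-2,0,0,0,0,-1],[0,-3,0,0,0,0,-1],[0,-3.2,0,0,0,0,-1],[0,-3.2,0,0,0,0,-1]]

```text
clock: 4.97
position: [0.6848, 0.1284, 0.0623]
tool_rot: [179.9, 0.0, -0.3]
wrist_force: [3.0, -4.1, -7.9]
finger_gap: 0.179
grasp_force: 30.4
```

Emit:
step_arm:
  targets:
    - [[0,-0.2,0,0,0,0,-1],[0,-0.3,0,0,0,0,-1],[0,-0.4,0,0,0,0,-1]]

```text
clock: 5.35
position: [0.6847, 0.1286, 0.0623]
tool_rot: [179.7, 0.1, -0.3]
wrist_force: [6.1, -16.7, -8.0]
finger_gap: 0.18
grasp_force: 30.5
```

Emit:
step_arm:
  targets:
    - [[0,0.35,0,0,0,0,0.2],[0,0.35,0,0,0,0,0.2],[0,0.35,0,0,0,0,0.2],[0,0.35,-5,0,0,0,0.2],[-6,0.35,-10,0,0,0,0.4]]

```text
clock: 5.98
position: [0.6388, 0.1305, 0.1537]
tool_rot: [-180.0, -0.2, -0.3]
wrist_force: [-0.5, 1.0, 0.8]
finger_gap: 0.702
grasp_force: 0.0
```

Emit:
step_arm:
  targets:
    - [[-5,0,0,0,0,0,0.4],[-10,0,0,0,0,0,0.4],[-15,1,0,0,0,0,0.4],[-18,2,0,0,0,0,0.4],[-18,2,0,0,0,0,0.4]]

```text
clock: 6.6
position: [0.4549, 0.1104, 0.1534]
tool_rot: [-179.9, -0.1, -0.2]
wrist_force: [0.8, 1.6, 0.4]
finger_gap: 0.698
grasp_force: 0.0
```

```bash
cat >> h.py <<'E'
def modules(p,stick=.036):
    """white boxes with stickers on the bench: [(centre, yaw)], from sticker and outline"""
    h=cv2.cvtColor(p["frame"],cv2.COLOR_RGB2HSV)
    g=cv2.inRange(h,(50,130,80),(80,255,255)); r=cv2.inRange(h,(0,130,80),(8,255,255))|cv2.inRange(h,(172,130,80),(180,255,255))
    w=cv2.inRange(h,(0,0,110),(180,75,255))
    n,L,st,ce=cv2.connectedComponentsWithStats(w|g|r)
    for i in range(1,n):
        m=L==i
        if 250<st[i,4]<1200 and (w[m]>0).mean()>.5 and ((g[m]>0).sum()>30 or (r[m]>0).sum()>30):
            k=m&((g|r)>0); ys,xs=np.nonzero(k); c=[xs.mean(),ys.mean()]
            print('G' if (g[m]>0).sum()>30 else 'R',np.round(c,1),px2w(p,[c],stick)[0].round(4),*rect(p,m,stick))
E
python3 - <<'E'
from h import *
p=env.read_camera("top"); cv2.imwrite("pics/top1.png",cv2.resize(p["frame"][95:270,110:460,::-1],(800,400),interpolation=cv2.INTER_CUBIC))
modules(p)
t=p["frame"][133,195:335].max(1); print(t)
print(env.get_state()["position"])
E
```

```text
G [383.8 211.3] [ 0.4469 -0.2443] [ 0.4482 -0.2429  0.0812  0.0419] -11.6
G [293.9 212.2] [ 0.4468 -0.004 ] [ 0.446  -0.0043  0.0837  0.0375] 0.1
G [337.9 215.8] [ 0.436  -0.1216] [ 0.4343 -0.1218  0.0834  0.0374] -0.7
G [252. 216.] [0.4375 0.1078] [0.4295 0.1052 0.0724 0.0408] 8.3
R [425.7 236. ] [ 0.3801 -0.353 ] [ 0.3792 -0.3504  0.0855  0.0424] -10.7
[182 165 155 166 166 165 165 169 169 152 120 107 104 100 107 107 102 104
 105 104 107 105 106 103 106 100 104 105 100 100 103 127 162 167 167 162
 165 164 167 154 110 103 102 101 103 100 100 101 102 104 101 102 100  99
  99 103 101 102 101 101 106 131 162 162 161 163 165 164 158 123 105 100
  99 101 101 102 103  98  97 100  99  99  98  97  96  95  93  93  95  92
 108 162 170 165 165 170 169 170 162  97  83  85  84  84  87  84  85  85
  84  85  82  80  83  84  81  83  84  85  80  81  82  86  84  82  82  83
  82  83  82  83  80  89 120 181 186 185 186 186 186 186]
[0.45659515 0.11097771 0.15353642]
```

View pics/top1.png

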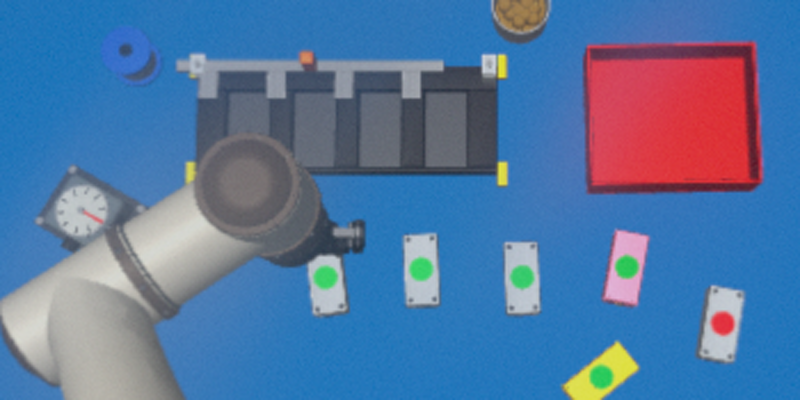

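Emit:
step_arm:
  targets:
    - [[-2,0.35,4,0,0,-0.138,0.4],[-2,0.35,8,0,0,-0.138,0.4],[-2,0.35,11.5,0,0,-0.138,0.4],[-2,0.35,13.5,0,0,-0.138,0.4],[-2,0.35,14.4,0,0,-0.138,0.4]]

```text
clock: 7.28
position: [0.4375, 0.1075, 0.0072]
tool_rot: [180.0, 0.0, 7.7]
wrist_force: [0.1, -1.0, -0.0]
finger_gap: 0.702
grasp_force: 0.0
```

Emit:
step_arm:
  targets:
    - [[0,0,0,0,0,0,-1],[0,0,0,0,0,0,-1],[0,0,0,0,0,0,-1],[0,0,0,0,0,0,-1]]
  grip_force: 40

```text
clock: 7.78
position: [0.4366, 0.1069, 0.0087]
tool_rot: [-180.0, -0.0, 7.6]
wrist_force: [0.4, -0.1, -1.8]
finger_gap: 0.462
grasp_force: 41.2
```

Emit:
step_arm:
  targets:
    - [[0,0,-3.5,0,0,0,-1],[3,0.1,-7,0,0,0.05,-1],[8,0.2,-8,0,0,0.143,-1],[13.5,0.3,-8,0,0,0.143,-1],[18.56,0.41,-8,0,0,0.143,-1]]

```text
clock: 8.4
position: [0.6226, 0.1276, 0.0886]
tool_rot: [-180.0, -0.0, -0.6]
wrist_force: [1.4, 0.9, -2.4]
finger_gap: 0.465
grasp_force: 41.5
```

Emit:
step_arm:
  targets:
    - [[0,0,1,0,0,0,-1],[0,0,3,0,0,0,-1],[0,0,4.5,0,0,0,-1]]

```text
clock: 8.78
position: [0.6196, 0.127, 0.0419]
tool_rot: [180.0, 0.1, -0.6]
wrist_force: [-0.6, 0.2, -2.8]
finger_gap: 0.459
grasp_force: 41.4
```

Emit:
step_arm:
  targets:
    - [[0,0,1.2,0,0,0,-1],[0,0,2.2,0,0,0,-1],[0,0,2.7,0,0,0,-1],[0,0,2.7,0,0,0,-1]]

```text
clock: 9.28
position: [0.621, 0.1275, 0.0162]
tool_rot: [180.0, 0.0, -0.6]
wrist_force: [0.1, -0.0, -1.4]
finger_gap: 0.461
grasp_force: 41.4
```

Emit:
step_arm:
  targets:
    - [[0,0,0.2,0,0,0,-1],[0,0,0.2,0,0,0,0.3],[0,0,0.2,0,0,0,0.3],[0,0,-3,0,0,0,0.3],[0,0,-8,0,0,0,0.4]]

```text
clock: 9.9
position: [0.6202, 0.127, 0.0959]
tool_rot: [179.9, 0.2, -0.6]
wrist_force: [0.2, 0.6, -0.4]
finger_gap: 0.696
grasp_force: 0.0
```

Emit:
step_arm:
  targets:
    - [[-5,4,0,0,0,0,0.4],[-9,8,0,0,0,0,0.4],[-13,12,0,0,0,0,0.4],[-17.5,13.1,0,0,0,0,0.4],[-17.5,13.1,0,0,0,0,0.4]]

```text
clock: 10.52
position: [0.4415, -0.0032, 0.0968]
tool_rot: [-180.0, 0.1, -0.6]
wrist_force: [0.5, -0.1, 0.0]
finger_gap: 0.703
grasp_force: 0.0
```

Run:
```python
from h import *
p=env.read_camera("top"); cv2.imwrite("pics/top2.png",cv2.resize(p["frame"][95:270,110:460,::-1],(800,400),interpolation=cv2.INTER_CUBIC))
modules(p)
print("at .040:",disc(p,.040,(50,130,80),(80,255,255)))
print(env.get_state()["position"])
```

```text
G [383.8 211.3] [ 0.4471 -0.2443] [ 0.4481 -0.243   0.0812  0.0417] -11.6
G [338.  215.8] [ 0.4359 -0.1218] [ 0.4344 -0.1216  0.0845  0.0394] 1.9
R [425.8 236. ] [ 0.3802 -0.3531] [ 0.3791 -0.3502  0.0852  0.0426] -11.2
at .040: [(array([246. , 148.2]), np.int32(66), array([0.6225, 0.1258])), (array([383.8, 211.3]), np.int32(66), array([ 0.4466, -0.2438])), (array([338. , 215.8]), np.int32(72), array([ 0.4354, -0.1217])), (array([372.7, 259.5]), np.int32(81), array([ 0.3194, -0.2108])), (array([419.3, 305.3]), np.int32(86), array([ 0.2013, -0.3279]))]
[ 0.444251   -0.00221121  0.09724163]
```

View pics/top2.png

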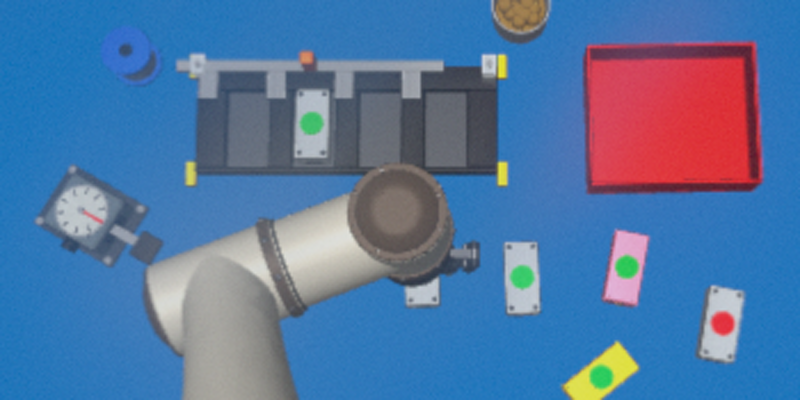

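Module A is seated in bay 3 (crop 312,123). Next is module B.

Emit:
step_arm:
  targets:
    - [[0.2,0.2,3,0,0,0,0.4],[0.2,0.2,6,0,0,0,0.4],[0.2,0.2,8,0,0,0,0.4],[0.2,0.2,8.9,0,0,0,0.4],[0.2,0.2,8.9,0,0,0,0.4]]

```text
clock: 11.2
position: [0.4475, -0.0035, 0.0071]
tool_rot: [180.0, 0.0, -0.5]
wrist_force: [-0.2, 0.1, 0.2]
finger_gap: 0.698
grasp_force: 0.0
```

Emit:
step_arm:
  targets:
    - [[0,0,0,0,0,0,-1],[0,0,0,0,0,0,-1],[0,0,0,0,0,0,-1],[0,0,0,0,0,0,-1]]

```text
clock: 11.7
position: [0.4479, -0.0034, 0.0083]
tool_rot: [-180.0, -0.2, -0.5]
wrist_force: [0.1, 1.5, 6.9]
finger_gap: 0.466
grasp_force: 40.7
```

Emit:
step_arm:
  targets:
    - [[0,0,-3.5,0,0,0,-1],[3,-1,-7,0,0,0,-1],[8,-3,-8,0,0,0,-1],[13,-5.1,-8,0,0,0,-1],[17.4,-5.1,-8,0,0,0,-1]]

```text
clock: 12.32
position: [0.6223, 0.0467, 0.0868]
tool_rot: [-180.0, 0.0, -0.5]
wrist_force: [0.3, 0.3, -2.3]
finger_gap: 0.464
grasp_force: 40.9
```

Emit:
step_arm:
  targets:
    - [[0,0,2,0,0,0,-1],[0,-0.1,4,0,0,0,-1],[0,-0.1,5.7,0,0,0,-1],[0,-0.1,6.9,0,0,0,-1],[0,-0.1,7.2,0,0,0,-1]]

```text
clock: 12.95
position: [0.6201, 0.0461, 0.0146]
tool_rot: [179.9, 0.2, -0.6]
wrist_force: [-4.4, 1.1, 5.0]
finger_gap: 0.466
grasp_force: 44.9
```

Emit:
step_arm:
  targets:
    - [[0,0,0,0,0,0,-1],[0,0,0,0,0,0,0.3],[0,0,0,0,0,0,0.3],[0,0,-3,0,0,0,0.3],[0,0,-8,0,0,0,0.4]]

```text
clock: 13.58
position: [0.6204, 0.0462, 0.0949]
tool_rot: [179.9, 0.2, -0.6]
wrist_force: [0.7, 1.0, 0.2]
finger_gap: 0.704
grasp_force: 0.0
```

Emit:
step_arm:
  targets:
    - [[-5,4,0,0,0,0,0.4],[-9,8,0,0,0,0,0.4],[-13,12,0,0,0,0,0.4],[-17,16,0,0,0,0,0.4],[-18.5,17,0,0,0,0,0.4]]

```text
clock: 14.2
position: [0.4325, -0.1232, 0.0959]
tool_rot: [-180.0, -0.0, -0.7]
wrist_force: [1.3, -0.3, 1.1]
finger_gap: 0.704
grasp_force: 0.0
```

Run:
```python
from h import *
p=env.read_camera("top"); cv2.imwrite("pics/top3.png",cv2.resize(p["frame"][95:270,110:460,::-1],(800,400),interpolation=cv2.INTER_CUBIC))
modules(p)
print("at .040:",[(a[0],a[2]) for a in disc(p,.040,(50,130,80),(80,255,255))])
print(env.get_state()["position"])
```

```text
G [383.8 211.3] [ 0.4471 -0.2443] [ 0.4481 -0.2431  0.0811  0.0419] -11.9
R [425.7 236.1] [ 0.38   -0.3529] [ 0.3791 -0.3503  0.0852  0.0425] -11.2
at .040: [(array([245.8, 148.3]), array([0.6225, 0.1261])), (array([275.6, 148.8]), array([0.6203, 0.0452])), (array([383.8, 211.3]), array([ 0.4466, -0.2438])), (array([372.7, 259.5]), array([ 0.3194, -0.2108])), (array([419.2, 305.3]), array([ 0.2013, -0.3276]))]
[ 0.43163987 -0.12321695  0.09581219]
```

View pics/top3.png

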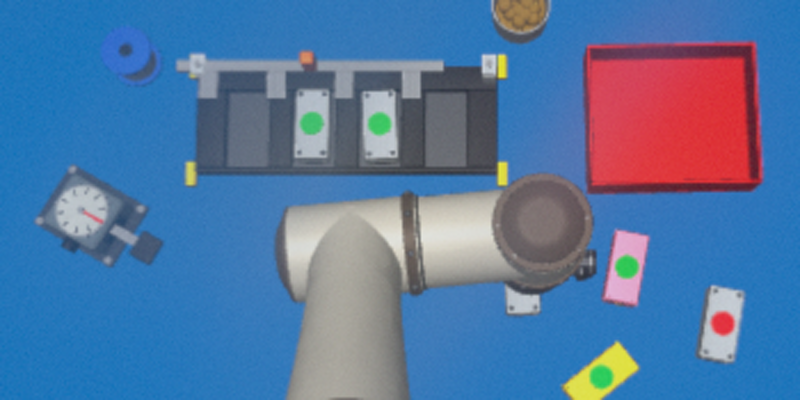

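Module B is in bay 2 (crop 380,123). Next is module C, still visible at crop (522,300).

Emit:
step_arm:
  targets:
    - [[0.4,-0.15,3,0,0,0,0.4],[0.4,-0.15,6,0,0,0,0.4],[0.4,-0.15,8,0,0,0,0.4],[0.4,-0.15,8.8,0,0,0,0.4],[0.4,-0.15,8.8,0,0,0,0.4]]

```text
clock: 14.88
position: [0.4394, -0.1199, 0.0073]
tool_rot: [180.0, -0.0, -0.5]
wrist_force: [0.1, 0.2, 0.3]
finger_gap: 0.701
grasp_force: 0.0
```

Emit:
step_arm:
  targets:
    - [[0,0,0,0,0,0,-1],[0,0,0,0,0,0,-1],[0,0,0,0,0,0,-1],[0,0,0,0,0,0,-1]]

```text
clock: 15.38
position: [0.4397, -0.1201, 0.0084]
tool_rot: [-180.0, -0.2, -0.5]
wrist_force: [0.3, 1.6, 5.7]
finger_gap: 0.462
grasp_force: 40.9
```

Emit:
step_arm:
  targets:
    - [[0,0,-3.5,0,0,0,-1],[3,-2,-7,0,0,0,-1],[8,-5,-8,0,0,0,-1],[13,-9.1,-8,0,0,0,-1],[18.3,-9.1,-8,0,0,0,-1]]

```text
clock: 16.0
position: [0.6231, -0.0284, 0.087]
tool_rot: [-179.9, 0.1, -0.4]
wrist_force: [0.7, -0.2, -2.4]
finger_gap: 0.464
grasp_force: 41.3
```

Emit:
step_arm:
  targets:
    - [[0.1,0.4,2,0,0,0,-1],[0.1,0.4,4,0,0,0,-1],[0.1,0.4,5.7,0,0,0,-1],[0.1,0.4,6.9,0,0,0,-1],[0.1,0.4,7.2,0,0,0,-1]]

```text
clock: 16.62
position: [0.6223, -0.0352, 0.0147]
tool_rot: [180.0, 0.2, -0.6]
wrist_force: [-3.2, 1.6, 4.4]
finger_gap: 0.464
grasp_force: 45.7
```

Emit:
step_arm:
  targets:
    - [[0,0,0,0,0,0,-1],[0,0,0,0,0,0,0.3],[0,0,0,0,0,0,0.3],[0,0,-3,0,0,0,0.3],[0,0,-8,0,0,0,0.4]]

```text
clock: 17.25
position: [0.6226, -0.0352, 0.095]
tool_rot: [180.0, 0.2, -0.6]
wrist_force: [0.6, 0.9, 0.3]
finger_gap: 0.7
grasp_force: 0.0
```

Emit:
step_arm:
  targets:
    - [[-5,6,0,0,0,0,0.4],[-9,12,0,0,0,0,0.4],[-13,18,0,0,0,0,0.4],[-17,24,0,0,0,0,0.4],[-20,30,0,0,0,0,0.4]]

```text
clock: 17.88
position: [0.4442, -0.2924, 0.0964]
tool_rot: [179.9, -0.1, -0.5]
wrist_force: [1.3, 0.2, 0.2]
finger_gap: 0.701
grasp_force: 0.0
```

Run:
```python
from h import *
p=env.read_camera("top"); cv2.imwrite("pics/top4.png",cv2.resize(p["frame"][95:270,110:460,::-1],(800,400),interpolation=cv2.INTER_CUBIC))
modules(p)
print("at .040:",[(a[0],a[2]) for a in disc(p,.040,(50,130,80),(80,255,255))])
print(env.get_state()["position"],env.get_state()["tool_rot"])
```

```text
G [305.7 148.2] [ 0.6223 -0.0365] [ 0.6162 -0.0345  0.0922  0.0438] -0.1
R [425.7 236. ] [ 0.3801 -0.353 ] [ 0.3792 -0.35    0.0851  0.0431] -11.6
at .040: [(array([245.9, 148.4]), array([0.622, 0.126])), (array([275.7, 148.8]), array([0.6203, 0.0451])), (array([305.7, 148.2]), array([ 0.6213, -0.0366])), (array([383.2, 211.7]), array([ 0.4454, -0.242 ])), (array([372.7, 259.5]), array([ 0.3194, -0.2108])), (array([419.2, 305.2]), array([ 0.2014, -0.3275]))]
[ 0.440253   -0.29668219  0.09608701] [ 1.79960918e+02  2.36727462e-02 -8.85742699e-01]
```

View pics/top4.png

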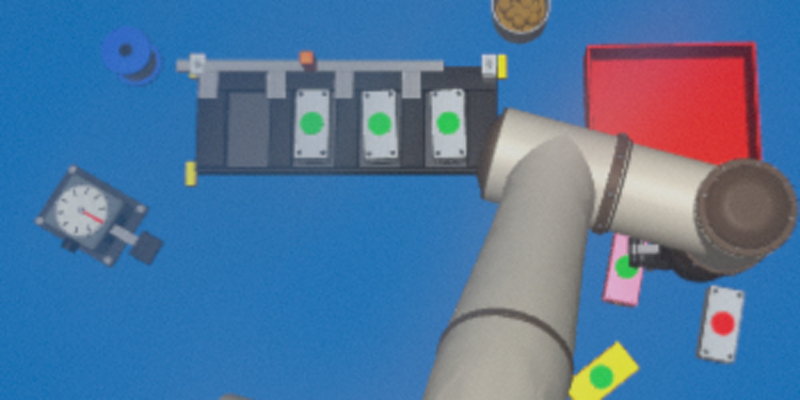

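All three greens are seated in bays 3, 2 and 1. Now the red one, at crop (722,323).

Emit:
step_arm:
  targets:
    - [[-3,3,0,0,0,0.1,0.4],[-5.95,5.6,1,0,0,0.18,0.4],[-5.95,5.6,5,0,0,0.18,0.4],[-5.95,5.6,8,0,0,0.18,0.4],[-5.95,5.6,8.7,0,0,0.18,0.4]]

```text
clock: 18.55
position: [0.3841, -0.3461, 0.0073]
tool_rot: [-180.0, 0.1, -10.9]
wrist_force: [-0.3, 0.4, -0.1]
finger_gap: 0.704
grasp_force: 0.0
```

Emit:
step_arm:
  targets:
    - [[0,0,0,0,0,0,-1],[0,0,0,0,0,0,-1],[0,0,0,0,0,0,-1],[0,0,0,0,0,0,-1]]

```text
clock: 19.05
position: [0.3858, -0.3465, 0.0095]
tool_rot: [180.0, -0.1, -10.9]
wrist_force: [-0.5, 1.6, 5.7]
finger_gap: 0.46
grasp_force: 42.1
```

Emit:
step_arm:
  targets:
    - [[0,0,-5,0,0,0,-1],[0,0,-10,0,0,0,-1],[5,-1,-12,0,0,-0.05,-1],[10,-2,-12,0,0,-0.15,-1],[14,-4,-12,0,0,-0.2,-1]]

```text
clock: 19.68
position: [0.5312, -0.3334, 0.1283]
tool_rot: [-180.0, -0.0, 0.6]
wrist_force: [0.1, -0.3, -1.6]
finger_gap: 0.462
grasp_force: 41.5
```

Emit:
step_arm:
  targets:
    - [[5,-1.7,0,0,0,0,-1],[9.8,-3.3,0,0,0,0,-1],[9.8,-3.3,4,0,0,0,-1],[9.8,-3.3,8,0,0,0,-1],[9.8,-3.3,10.8,0,0,0,-1]]

```text
clock: 20.3
position: [0.6259, -0.2985, 0.0171]
tool_rot: [-179.9, 0.2, 0.6]
wrist_force: [-0.2, -1.0, -1.3]
finger_gap: 0.459
grasp_force: 41.4
```

Emit:
step_arm:
  targets:
    - [[0,0,0.4,0,0,0,-1],[0,0,0.4,0,0,0,0.3],[0,0,0.4,0,0,0,0.3],[0,0,-4,0,0,0,0.3],[0,0,-10,0,0,0,0.3]]

```text
clock: 20.92
position: [0.6268, -0.2993, 0.1211]
tool_rot: [-180.0, 0.1, 0.6]
wrist_force: [0.8, -0.3, 0.6]
finger_gap: 0.65
grasp_force: 0.0
```

Emit:
step_arm:
  targets:
    - [[-1.5,-5,-2,0,0,-0.1,-1],[-3,-11,-2,0,0,-0.25,-1],[-4.5,-17,-2,0,0,-0.4,-1],[-6,-23,-2,0,0,-0.5,-1],[-7.5,-29,-2,0,0,-0.5,-1]]

```text
clock: 21.55
position: [0.5495, -0.0084, 0.1422]
tool_rot: [179.9, -0.2, 29.3]
wrist_force: [0.4, 1.0, -0.1]
finger_gap: 0.004
grasp_force: 0.0
```

Run:
```python
from h import *
print(toolshift([.469,.308,.10]), env.get_state()["tool_rot"],env.get_state()["joints"])
p=env.read_camera("scene");cv2.imwrite("pics/s5.png",p["frame"][:,:,::-1])
```

```text
[  8.42176199 -31.54090479   4.21225376] [179.93907727  -0.20252673  29.26076096] [ 1.60386175e+01  1.94029213e+01 -1.75545254e+01  1.62944957e-02
 -5.28314619e+01  1.03212215e+02]
```

View pics/s5.png

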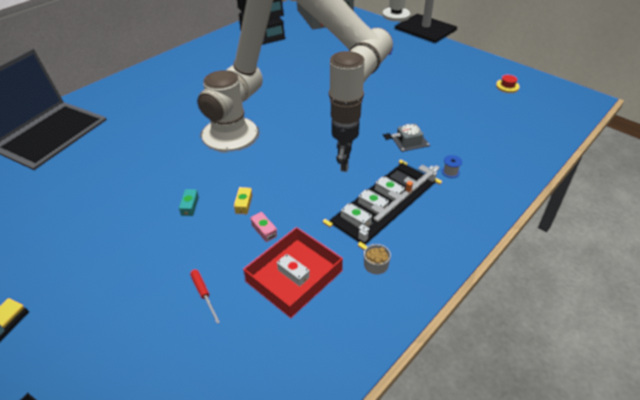

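The scene shows the red module lying in the bin (293,266) and three greens in the tray. On to the tally lever.

Emit:
step_arm:
  targets:
    - [[1.4,-5.3,0,0,0,-0.15,-1],[2.9,-10.6,0,0,0,-0.3,-1],[4.4,-16,1,0,0,-0.45,-1],[5.9,-21.5,2,0,0,-0.535,-1],[7.2,-27,3,0,0,-0.535,-1]]

```text
clock: 22.22
position: [0.4806, 0.2628, 0.1118]
tool_rot: [179.9, -0.2, 59.9]
wrist_force: [1.2, 0.3, 0.2]
finger_gap: -0.0
grasp_force: 0.0
```

Run:
```python
from h import *
print(toolshift([.469,.308,.058]), env.get_state()["tool_rot"],env.get_state()["position"])
```

```text
[ 3.31186907 -3.27604786  5.39076437] [179.93394216  -0.20038278  59.92295784] [0.48060321 0.26279036 0.11182922]
```

Emit:
step_arm:
  targets:
    - [[1.5,-1.5,0,0,0,0,-1],[3.3,-3.3,1,0,0,0,-1],[3.3,-3.3,3.5,0,0,0,-1],[3.3,-3.3,5.4,0,0,0,-1],[3.3,-3.3,5.4,0,0,0,-1]]

```text
clock: 22.85
position: [0.4685, 0.3047, 0.0561]
tool_rot: [-180.0, 0.1, 59.8]
wrist_force: [0.9, 0.5, -0.3]
finger_gap: -0.002
grasp_force: 0.0
```

Emit:
step_arm:
  targets:
    - [[0,0,1,0,0,0,-1],[0,0,1.8,0,0,0,-1],[0,0,2.3,0,0,0,-1],[0,0,2.6,0,0,0,-1],[0,0,2.6,0,0,0,-1]]

```text
clock: 23.48
position: [0.4706, 0.3073, 0.0324]
tool_rot: [179.9, -0.3, 59.9]
wrist_force: [0.6, 0.2, 5.9]
finger_gap: -0.005
grasp_force: 2.4
```

Emit:
step_arm:
  targets:
    - [[0,0,0.3,0,0,0,-1],[0,0,0.6,0,0,0,-1],[0,0,0.6,0,0,0,-1]]

```text
clock: 23.85
position: [0.4712, 0.3083, 0.0275]
tool_rot: [179.8, -0.5, 60.0]
wrist_force: [-0.2, 1.3, 9.7]
finger_gap: -0.0
grasp_force: 4.3
```

Emit:
step_arm:
  targets:
    - [[0,0,0.3,0,0,0,-1],[0,0,0.5,0,0,0,-1],[0,0,0.5,0,0,0,-1]]

```text
clock: 24.22
position: [0.4716, 0.3084, 0.0269]
tool_rot: [179.8, -0.5, 60.1]
wrist_force: [-8.9, -3.4, 34.8]
finger_gap: -0.003
grasp_force: 17.7
```

Emit:
step_arm:
  targets:
    - [[0,0,-1.5,0,0,0,-1],[0,0,-3.7,0,0,0,-1],[0,0,-3.7,0,0,0,-1],[0,0,-3.7,0,0,0,-1],[0,0,-3.7,0,0,0,-1]]

```text
clock: 24.85
position: [0.4682, 0.3052, 0.0554]
tool_rot: [-180.0, 0.1, 59.9]
wrist_force: [1.1, -0.6, -0.2]
finger_gap: 0.002
grasp_force: 0.0
```

```bash
cat > dial.py <<'E'
from h import *
import sys
p=env.read_camera("top"); cv2.imwrite("pics/"+sys.argv[1],cv2.resize(p["frame"][165:215,120:190,::-1],None,fx=8,fy=8,interpolation=cv2.INTER_CUBIC))
h=cv2.cvtColor(p["frame"][175:203,132:162],cv2.COLOR_RGB2HSV); m=cv2.inRange(h,(0,80,60),(10,255,255))|cv2.inRange(h,(170,80,60),(180,255,255))
ys,xs=np.nonzero(m); print("red px",len(xs),xs.mean()+132,ys.mean()+175,env.get_state()["position"])
E
python3 dial.py d1.png
```

```text
red px 0 nan nan [0.46825928 0.30522434 0.0553719 ]dial.py:5: RuntimeWarning: Mean of empty slice.
  ys,xs=np.nonzero(m); print("red px",len(xs),xs.mean()+132,ys.mean()+175,env.get_state()["position"])
  ret = ret.dtype.type(ret / rcount)
```

View pics/d1.png

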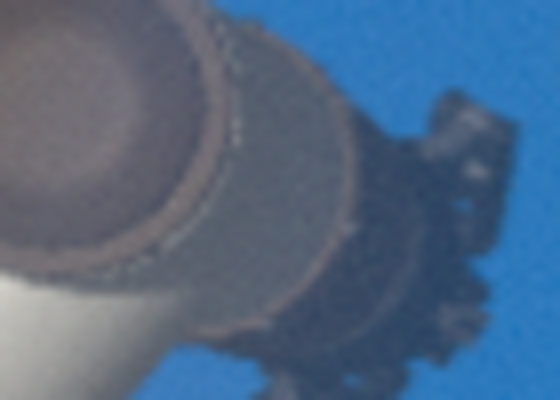

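The arm covers the dial here, so I'll do the other two presses the same way and check it after retreating.

Emit:
step_arm:
  targets:
    - [[0,0,1.2,0,0,0,-1],[0,0,2.2,0,0,0,-1],[0,0,3.0,0,0,0,-1],[0,0,3.5,0,0,0,-1],[0,0,3.5,0,0,0,-1]]

```text
clock: 25.52
position: [0.4708, 0.3082, 0.0267]
tool_rot: [179.8, -0.4, 60.1]
wrist_force: [-8.1, -3.0, 32.8]
finger_gap: -0.001
grasp_force: 16.4
```

Emit:
step_arm:
  targets:
    - [[0,0,-1.5,0,0,0,-1],[0,0,-3.5,0,0,0,-1],[0,0,-3.5,0,0,0,-1],[0,0,-3.5,0,0,0,-1],[0,0,-3.5,0,0,0,-1]]

```text
clock: 26.15
position: [0.4681, 0.3051, 0.0551]
tool_rot: [-180.0, 0.1, 59.9]
wrist_force: [0.4, -0.2, 0.2]
finger_gap: 0.001
grasp_force: 0.0
```

Emit:
step_arm:
  targets:
    - [[0,0,1.2,0,0,0,-1],[0,0,2.2,0,0,0,-1],[0,0,3.0,0,0,0,-1],[0,0,3.5,0,0,0,-1],[0,0,3.5,0,0,0,-1]]

```text
clock: 26.78
position: [0.4707, 0.3081, 0.0267]
tool_rot: [179.8, -0.4, 60.1]
wrist_force: [-8.8, -2.6, 33.4]
finger_gap: -0.001
grasp_force: 16.6
```

Emit:
step_arm:
  targets:
    - [[0,0,-1.5,0,0,0,-1],[0,0,-3.5,0,0,0,-1],[0,0,-3.5,0,0,0,-1],[0,0,-3.5,0,0,0,-1],[0,0,-3.5,0,0,0,-1]]

```text
clock: 27.4
position: [0.4681, 0.3051, 0.055]
tool_rot: [-180.0, 0.1, 59.9]
wrist_force: [0.2, -0.0, 0.3]
finger_gap: -0.001
grasp_force: 0.0
```

Emit:
step_arm:
  targets:
    - [[-4,2,-3,0,0,0.15,-1],[-9,4,-7,0,0,0.3,-1],[-14,6,-8,0,0,0.45,0],[-18,8,-8,0,0,0.6,0],[-22,10,-8,0,0,0.75,0]]

```text
clock: 28.02
position: [0.4442, 0.0637, 0.1361]
tool_rot: [180.0, 0.0, 16.6]
wrist_force: [0.7, -0.3, -0.7]
finger_gap: 0.504
grasp_force: 0.0
```

```bash
python3 dial.py d2.png; python3 -c "
from h import *
p=env.read_camera('top');print([(a[0],a[2]) for a in disc(p,.040,(50,130,80),(80,255,255))]);print(disc(p,.05,(0,130,80),(8,255,255)))
print(toolshift([.685,.1275,.12]),env.get_state()['tool_rot'])"
```

```text
red px 8 147.125 190.125 [0.44212822 0.06011582 0.13552082]
[(array([247.8, 147. ]), array([0.6259, 0.1208])), (array([275.7, 148.8]), array([0.6204, 0.045 ])), (array([305.7, 148.2]), array([ 0.6213, -0.0366])), (array([383.8, 211.3]), array([ 0.4466, -0.2438])), (array([372.7, 259.5]), array([ 0.3194, -0.2108])), (array([419.3, 305.3]), array([ 0.2013, -0.3279]))]
[]
[25.06483151  0.60668533  1.48665099] [1.79988972e+02 1.61921425e-01 1.65513269e+01]
```

View pics/d2.png

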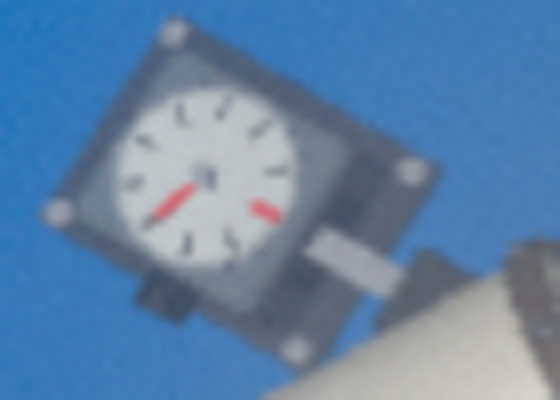

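The pointer is about 113° clockwise of the zero mark, which is 3 divisions, and the lever arm is up. The bay 3 sticker reading shifted, so I'll take a look.

```bash
python3 -c "
from h import *
p=env.read_camera('top');print([a for a in disc(p,.040,(50,130,80),(80,255,255))][:3])
cv2.imwrite('pics/t6.png',cv2.resize(p['frame'][105:185,180:345,::-1],(800,388),interpolation=cv2.INTER_CUBIC))"
```

```text
[(array([247.8, 147. ]), np.int32(65), array([0.6259, 0.1208])), (array([275.6, 148.8]), np.int32(68), array([0.6203, 0.0452])), (array([305.7, 148.2]), np.int32(70), array([ 0.6213, -0.0366]))]
```

View pics/t6.png

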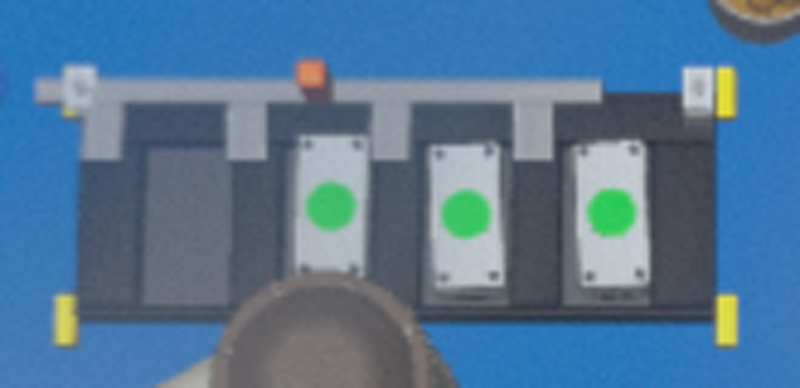

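Module A was nudged but lies flat inside bay 3, about 8 mm off centre. That is the limit of play in the bay and within the 13 mm tolerance. Closing the lock.

Emit:
step_arm:
  targets:
    - [[5,0.1,0,0,0,0.15,0],[10,0.2,0,0,0,0.297,0],[15,0.3,0,0,0,0.297,0],[20,0.4,0,0,0,0.297,0],[25,0.6,0,0,0,0.297,0]]

```text
clock: 28.8
position: [0.6872, 0.1339, 0.1351]
tool_rot: [180.0, 0.1, 0.0]
wrist_force: [1.0, 0.5, 0.5]
finger_gap: 0.497
grasp_force: 0.0
```

Emit:
step_arm:
  targets:
    - [[-0.2,0.5,2,0,0,0,0],[-0.2,0.5,5,0,0,0,0],[-0.2,0.5,7.3,0,0,0,0],[-0.2,0.5,7.3,0,0,0,0]]

```text
clock: 29.3
position: [0.6821, 0.1277, 0.0599]
tool_rot: [179.9, 0.3, -0.0]
wrist_force: [-0.1, -0.1, 0.9]
finger_gap: 0.5
grasp_force: 0.0
```

Emit:
step_arm:
  targets:
    - [[0,0,0,0,0,0,-1],[0,0,0,0,0,0,-1],[0,0,0,0,0,0,-1],[0,0,0,0,0,0,-1]]
  grip_force: 25

```text
clock: 29.8
position: [0.6846, 0.1278, 0.0647]
tool_rot: [-179.9, -0.2, -0.1]
wrist_force: [0.3, 2.4, 1.0]
finger_gap: 0.175
grasp_force: 30.2
```

Emit:
step_arm:
  targets:
    - [[0,0.8,0,0,0,0,-1],[0,1.8,0,0,0,0,-1],[0,2.8,0,0,0,0,-1],[0,3.6,0,0,0,0,-1],[0,3.6,0,0,0,0,-1]]

```text
clock: 30.42
position: [0.6843, 0.0892, 0.0646]
tool_rot: [180.0, -0.1, -0.1]
wrist_force: [0.6, -1.0, 5.8]
finger_gap: 0.183
grasp_force: 30.6
```

Emit:
step_arm:
  targets:
    - [[0,0.2,0,0,0,0,-1],[0,0.35,0,0,0,0,-1],[0,0.5,0,0,0,0,-1],[0,0.5,0,0,0,0,-1]]

```text
clock: 30.92
position: [0.6843, 0.0882, 0.0646]
tool_rot: [-179.8, -0.2, -0.1]
wrist_force: [-1.2, 9.2, 5.6]
finger_gap: 0.182
grasp_force: 30.7
```

Emit:
step_arm:
  targets:
    - [[0,-0.2,0,0,0,0,-1],[0,-0.2,0,0,0,0,0],[0,-0.2,0,0,0,0,0],[0,-0.2,-4,0,0,0,0],[0,-0.2,-9,0,0,0,0]]

```text
clock: 31.55
position: [0.6821, 0.087, 0.1518]
tool_rot: [179.9, 0.3, -0.2]
wrist_force: [1.0, -0.2, 0.0]
finger_gap: 0.498
grasp_force: 0.0
```

Emit:
step_arm:
  targets:
    - [[-6,0,-2,0,0,0,0],[-12,0,-4,0,0,0,0],[-18,0,-4,0,0,0,0],[-24,0,-4,0,0,0,0],[-28,0,-4,0,0,0,0]]

```text
clock: 32.17
position: [0.4006, 0.0873, 0.1928]
tool_rot: [180.0, 0.1, -0.1]
wrist_force: [0.7, 0.4, 0.3]
finger_gap: 0.5
grasp_force: 0.0
```

```bash
python3 -c "
from h import *
p=env.read_camera('top');print([a for a in disc(p,.040,(50,130,80),(80,255,255))][:3])
print(p['frame'][133,200:330].max(1))
cv2.imwrite('pics/t7.png',cv2.resize(p['frame'][95:245,110:460,::-1],(800,343),interpolation=cv2.INTER_CUBIC))"
```

```text
[(array([247.8, 146.9]), np.int32(66), array([0.6261, 0.1207])), (array([275.7, 148.8]), np.int32(69), array([0.6204, 0.045 ])), (array([305.7, 148.2]), np.int32(70), array([ 0.6213, -0.0366]))]
[108 109 108 111 108 106 106 108 107 104 106 126 154 164 166 165 169 167
 168 155 115 105 103 105 105 105 103 104 105 103 103 105 103 101 104 103
 106 107 104 106 109 129 165 166 164 166 164 165 166 162 186 188 180 162
 171 153 117 106 107 106 101 103 104 106 106 107 106 103 109 106 113 148
 167 163 167 167 165 169 162 112 105 108 100  96  95  95  96  98  95  93
  95  91  92  92  91  87  90  86  90  92 112 163 168 168 167 171 167 171
 178 121 101 107  91  85  85  81  85  84  85  83  84  82  81  86  84  81
  88 119 181 186]
```

View pics/t7.png

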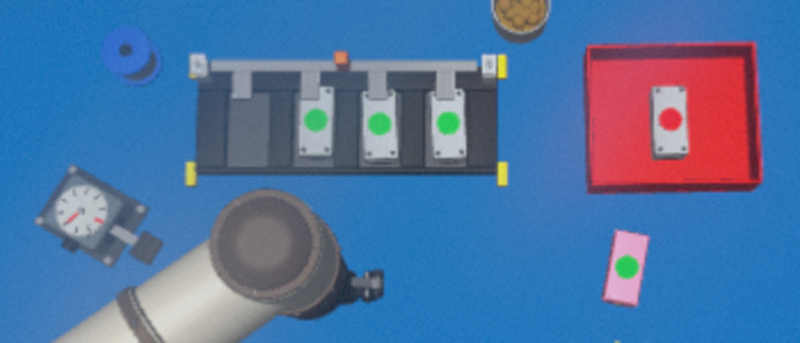

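The lock is home, with its tabs over the module ends. The three greens are seated, the red is in the bin (crop 670,120), the dial reads 3 and the lever is up. Handing in.

```bash
python3 -c "
from rig import env
print(env.job_done())"
```

```text
the job is handed in; nothing more can be done
None
```

I handed the job in at about 32 s. The three green modules lie in bays 1, 2 and 3, the one red module is in the bin, the dial reads 3, the lock is fully home, and nothing else was touched; the hand-in call returned no verdict.

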